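# Drift a post flange into line on its base plate and drop the next screw in

### The arm

A 6-joint arm with a two-finger parallel gripper is mounted at the origin on the work surface. World frame = base frame: x ahead of the robot, y to its left, z up, the work surface at z = 0. Lengths are in m, angles in rad, forces in N, time in s.
With the tool pointing down it reaches from about 0.35 to 0.775 m from the base axis. Payload 5.5 kg.
Tool frame: the origin (TCP) lies between the finger pads; the fingertips stand 11 mm ahead of it and the grasp point (between the pads) lies 8 mm behind it (tips_ahead is the distance from the TCP to the fingertips, in m); z points along the fingers, y is the line along which they close (so a half turn about z gives the same grasp; the last joint's range is limited). The gripper opens to 85 mm and grips with 20 to 120 N. Pads are 22 mm wide; open, the fingers measure 114 mm over their backs; the gripper's body (76 mm by 85 mm) begins 54 mm behind the grasp point. The pads swing forward as they close: fully open they stand 13 mm farther back than shut.
Start: joints at [1.062, 0.313, 0.046, 1.304, 0, 1.431], TCP at [0.207, 0.536, 0.242] pointing down, gripper open.
Joint ranges: [-2.76, 2.76], [-0.86, 1.69], [-1.03, 1.26], [-2.2, 2.34], [-1.47, 1.5], [-3.14, 3.14]. Speed limits (rad/s): [2.57, 2.57, 3.14, 3.14, 3.14, 3.14].

### API

Orientations are given as a unit quaternion [w, x, y, z].
In Python, from workcell import * gives the robot as it stands. The module is installed in compiled form; this text tells all that it offers.
- The arm moves only by the tool jog_arm, never from a script. Its argument "moves" is a list of rows, each an object with "fingers": the closure, from 0 (fully open) to 1 (shut); "slide": the shift along the tool's x, y, z in mm, a list of three; "angular": the turn, a rotation vector about the tool's x, y, z in degrees, a list of three. A call has 1 to 10 rows; each row is the pose to reach, as a shift and turn from the pose commanded when the call began, along the tool's axes at that moment; what a row does not reach only later rows make up. A row lasts 1/12 s, in which the tool goes at most 41.7 mm and 7.16 degrees, less where a joint would pass 70% of its speed; a pose out of reach is approached as far as the arm can. A call with a gripper value outside its range is refused whole. The fingers move at their own pace and stop on an object; "squeeze" is the grip in N (left out, the last holds). Time passes only in rows, so rows that repeat a pose let the fingers close. It gives the time, the measured TCP pose, the force, the opening and the grip force at its end, in the units of the state.
- get_state(): the state, without advancing time (a new reading comes with each control period).
- read_camera(name): name is "scene" or "top" or "wrist"; returns a dict with "color" (480x640x3 uint8, red, green, blue), "fovy" (degrees; the focal length in pixels is half the picture's height over the tangent of half this angle, whatever the lens; pixels are square), "cx", "cy" (the principal point, pixels), "world_from_camera" (4x4, takes a point from camera to world coordinates); the wrist camera has in their place "tool_from_camera" (4x4, takes a point from camera to tool coordinates, whose origin is the TCP and whose axes are the flange's). Camera axes: x right, y down, z forward; pixel columns grow to the right and rows downward; lengths in m; the calibration is good to about 2 mm. A picture is of the moment at which its call begins: read the wrist's pose just before it. There is no depth.
- hand_in(): hands the job in; it is judged then, once.
Trained networks look in a picture, given as the dict that the camera call returned (one of the last four; its "shot" number tells which), for a name from the list of things; names that differ only in an ending like _2 or _b are one class to them, and where a whole thing is asked for, a point or a joint stands for the part that bears it (a point fixed in the world has none). Each returns a list of dicts, best first, with "p" (0 to 1); they miss things now and then, are a little off and sometimes report something else, mostly with a low value. They report only what shows in the picture. A call takes as long as a camera call. They do not tell look-alikes from the thing itself.
- look_for(target, picture): "point" ([column, row] in pixels, amid what is visible of it).
- tip_of(target, picture): "point" ([column, row] in pixels: a listed point, or the origin of a listed thing).
The state is a dict: "clock": time; "joint_pos": joint angles; "qvel": joint speeds; "tau": joint torques, N m; "tcp_pos": TCP position; "orientation": TCP orientation; "wrist_force": force on the tool from outside, world axes, zero at the start; "ft_torque": the same for the moment, N m; "finger_gap": finger opening in m; "grip_force": force on a finger pad.
Only numpy, scipy, OpenCV 4.12 (cv2) and the standard library are available. Lean on these libraries where they do the work, as an engineer would, in place of code of your own. Each camera call takes 0.05 s, during which the arm holds its last target. There are 200 camera calls.

### The job

The post flange of this sculpture stand lies on its rubber pad, held by its first bolt only, and the pad keeps it swung out of line with the base plate. Take the red-handled tapered drift from the timber stand and press it down steadily by feel, without forcing it (a push of some 25 N is enough), through the corner hole diagonally opposite that bolt until its collar sits flush on the flange, so that the drift pulls the holes into line. Leave it standing there, drop the cap screw from the timber stand through either of the two remaining corner holes until its head sits flush on the flange, let go, and leave the other things on the bench alone.

Things in the scene. Friction and masses are not known exactly. Their poses are not given: they have to be found in the camera images.
- drift_grip (a point): centre of the red round grip (18 mm diameter, 36 mm long, its flat top 18 mm above this point) of the loose steel drift, which stands tip down in the timber stand; z up along it. Under the grip is a collar, 26 mm diameter, 6 mm thick, its underside 24 mm below this point and resting on the stand. Home in the flange this point is 24 mm above the flange's top face
- drift: the drift, 180 g, 106 mm long; origin at the end of its tip, 88 mm below its grip's centre, z up. Below the collar: 28 mm of slow taper, 17.6 down to 16.2 mm diameter, then 36 mm of quicker taper down to a tip of 7 mm with a small chamfer
- screw_head (a point): centre of the black cylindrical head (24 mm diameter, 16 mm high) of the loose steel socket-head cap screw; z up along it. The head's underside lies 8 mm below this point and rests on the timber stand. Home in the flange this point is 8 mm above the flange's top face
- screw: the screw, 120 g; origin at the end of its shank, 53 mm below its head's centre, z up. Plain shank of 15.5 mm diameter, 45 mm long, its end chamfered to 12 mm
- base: fixed dark steel base plate, 264 x 176 x 12 mm (x, y, z), on two 60 mm high timber bearers along its short edges; origin on the bench under its middle, top face 72 mm above the bench, x along its long side. Corner holes at x +-75, y +-45 mm, 18 mm diameter, right through, 60 mm of free space below; the first bolt is in the one at (-75, -45)
- flange: aluminium flange, 190 x 130 x 10 mm, same holes, upright tube (48 mm diameter, 50 mm high) in its middle, on a 3 mm rubber pad; top 85 mm above the bench. Origin on the first bolt (brass hex head), at its underside. Swings only about that bolt, 0.028 to 0.046 rad anticlockwise of line at the start; the pad resists (up to 3.8 N m in line, 22 N at the drift's hole) and pulls it part of the way back if let go
- flange_pin_hole (a point): centre of the flange's hole diagonally opposite the first bolt, at the flange's top face, z up along the hole. The hole for the drift: 18 mm diameter, 10 mm deep; it moves as the flange swings
- base_pin_hole (a point): centre of the base plate's hole for the drift, at the base plate's top face (13 mm below the flange's top face), z up along the hole. 18 mm diameter, 12 mm deep, open below; partly hidden by the flange; fixed
- flange_near_hole (a point): centre of the flange's free hole at the base's (+75, -45) mm corner, 150 mm from the first bolt, at the flange's top face, z up along the hole. 18 mm diameter
- base_near_hole (a point): centre of the base plate's hole at that same corner, at the base plate's top face, z up along the hole. 18 mm diameter; fixed
- flange_far_hole (a point): centre of the flange's free hole at the base's (-75, +45) mm corner, 90 mm from the first bolt, at the flange's top face, z up along the hole. 18 mm diameter
- base_far_hole (a point): centre of the base plate's hole at that same corner, at the base plate's top face, z up along the hole. 18 mm diameter; fixed
- rack: fixed timber stand, 70 x 190 x 76 mm (x, y, z), origin under its middle on the bench; three 20 mm holes right through, at y -60, 0 and +60 mm. The drift and the screw stand in the two outer holes, either way round; the middle one is empty
- spanner: loose steel spanner, 200 mm long, lying flat: leave alone
- tape: loose yellow roll of masking tape, 90 mm diameter, 36 mm high, lying flat: leave alone
- brushes: loose tin of paint brushes, 74 mm diameter, 190 mm high with its brushes: leave alone
- glue: loose white glue bottle, 62 mm diameter, 160 mm high: leave alone
There are look-alikes about, which are no part of the job. Leave any white or yellow look-alike of the drift alone.

How it is judged:
By the outcome, as a careful person would: the job done as asked, in the order asked, and still so for the second after the job is handed in, with the robot touching nothing.
It also fails if it takes over 72 s, if anything falls off the work surface, if the arm or the gripper's body presses on something with over 40 N, if the wrist force passes 120 N, or if a joint passes its speed limit or range.

## Working session

There is one attempt and no reset: what is moved stays moved. The work goes in short steps, Python scripts to look and compute and a tool call to move; the robot and the scene stay as the last step left them, time stands still between calls to the robot, and variables do not carry over. Pictures are saved under pics/ and viewed, at most 13 in all, crops included, and the job is handed in when it is done.

Besides the shell and the picture viewer there is one more tool, called after ">>>" as name(argument=value, ...) on one line, values as JSON. jog_arm: Moves the arm, as the interface text tells. Its arguments: {"type":"object","properties":{"moves":{"type":"array","items":{"type":"object","properties":{"fingers":{"type":"number"},"slide":{"type":"array","items":{"type":"number"}},"angular":{"type":"array","items":{"type":"number"}}}}},"squeeze":{"type":"number"}},"required":["moves"]}

```bash
mkdir -p pics
cat > h.py <<'E'
from workcell import *
import numpy as np, cv2
from scipy.spatial.transform import Rotation as R
def rot(q): return R.from_quat([q[1],q[2],q[3],q[0]])
def ray(pic,uv,st=None):
    f=240/np.tan(np.radians(pic["fovy"])/2)
    d=np.array([(uv[0]-pic["cx"])/f,(uv[1]-pic["cy"])/f,1])
    if "world_from_camera" in pic: T=np.array(pic["world_from_camera"])
    else:
        W=np.eye(4); W[:3,:3]=rot(st["orientation"]).as_matrix(); W[:3,3]=st["tcp_pos"]; T=W@np.array(pic["tool_from_camera"])
    return T[:3,3],T[:3,:3]@d
def atz(pic,uv,z,st=None):
    o,d=ray(pic,uv,st); return o+d*(z-o[2])/d[2]
def proj(pic,p,st=None):
    o,_=ray(pic,(0,0),st)
    f=240/np.tan(np.radians(pic["fovy"])/2)
    if "world_from_camera" in pic: T=np.array(pic["world_from_camera"])
    else:
        W=np.eye(4); W[:3,:3]=rot(st["orientation"]).as_matrix(); W[:3,3]=st["tcp_pos"]; T=W@np.array(pic["tool_from_camera"])
    c=np.linalg.inv(T)@np.append(p,1); return pic["cx"]+f*c[0]/c[2],pic["cy"]+f*c[1]/c[2]
def save(pic,n): cv2.imwrite("pics/"+n+".png",pic["color"][:,:,::-1])
Z=dict(drift_grip=.1,screw_head=.084,flange_pin_hole=.085,flange_near_hole=.085,flange_far_hole=.085,base_pin_hole=.072,base_near_hole=.072,base_far_hole=.072,rack=0,base=0,flange=.085)
E
python3 - <<'E'
from h import *
s=get_state();print(s)
for n in("top","scene","wrist"):
    p=read_camera(n);save(p,n)
    print(n,p["fovy"],p["cx"],p["cy"])
    if n!="wrist":print(np.round(p["world_from_camera"],3))
    else:print(np.round(p["tool_from_camera"],3))
    for t,z in Z.items():
        for r in tip_of(t,p)[:3]:
            print(t,round(r["p"],2),np.round(r["point"],1),np.round(atz(p,r["point"],z,s),4))
E
```

```text
{'clock': 0.0, 'joint_pos': array([1.06240689e+00, 3.13990797e-01, 4.50073632e-02, 1.30356240e+00,
       1.09135698e-05, 1.43120371e+00]), 'qvel': array([ 0.0012502 , -0.00143909, -0.0004373 , -0.00066189, -0.00094958,
       -0.00073301]), 'tau': array([ 8.54040508e-06, -4.80628324e+01,  2.98531848e+01,  1.95132243e-02,
       -3.89711513e-04, -1.29163112e-05]), 'tcp_pos': array([0.20705907, 0.53593042, 0.24142589]), 'orientation': array([-2.83652893e-04,  1.83355114e-01,  9.83046355e-01, -8.27505239e-04]), 'wrist_force': array([-1.17420188,  0.11014038, -0.71977943]), 'ft_torque': array([0.02051659, 0.02184321, 0.05745059]), 'grip_force': 0.0, 'finger_gap': 0.08515730095953647}
top 44.567192306057905 327.2181928974928 232.2259443513378
[[ 0.002 -0.986  0.168  0.311]
 [-1.    -0.002 -0.002 -0.049]
 [ 0.002 -0.168 -0.986  1.467]
 [ 0.     0.     0.     1.   ]]
drift_grip 0.55 [224.  278.4] [0.4343 0.1901 0.1   ]
drift_grip 0.55 [257.2 279.9] [0.431  0.1125 0.1   ]
drift_grip 0.54 [228.4 231.6] [0.5453 0.1831 0.1   ]
screw_head 0.42 [172.5 273.1] [0.4481 0.3151 0.084 ]
screw_head 0.2
[... 1275 characters left out ...]
.7538 -0.3183  0.085 ]
flange_far_hole 0.76 [324.5 217.9] [ 0.5027 -0.0476  0.085 ]
base_pin_hole 0.73 [436.4 328.5] [0.7612 0.1978 0.072 ]
base_pin_hole 0.67 [293.9 264.2] [ 0.6475 -0.0775  0.072 ]
base_near_hole 0.75 [251.6 256.6] [ 0.6418 -0.1644  0.072 ]
base_far_hole 0.77 [320.8 221. ] [ 0.4975 -0.0568  0.072 ]
rack 0.7 [461.2 251.7] [0.4504 0.247  0.    ]
rack 0.52 [280.7 210.8] [ 0.3771 -0.1828  0.    ]
base 0.78 [289.5 270.7] [ 0.5876 -0.1052  0.    ]
flange 0.68 [280.8 212.3] [ 0.5012 -0.1435  0.085 ]
wrist 66.22488533452882 311.4847565974088 240.3780583741517
[[ 0.001 -0.945 -0.326  0.085]
 [ 1.     0.001 -0.     0.001]
 [ 0.001 -0.326  0.945 -0.131]
 [ 0.     0.     0.     1.   ]]
```

View pics/top.png

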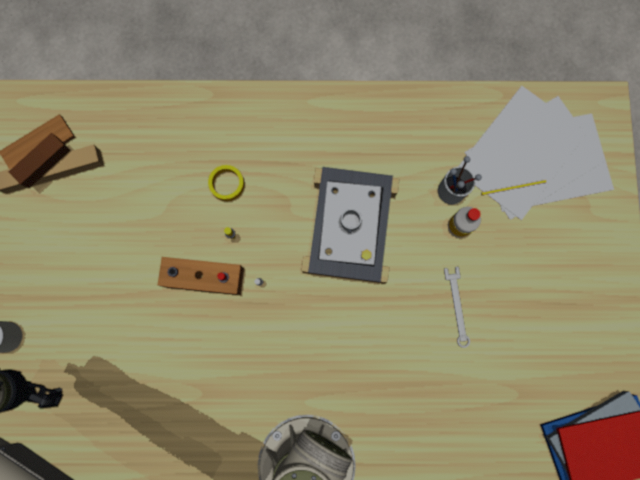

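View pics/scene.png

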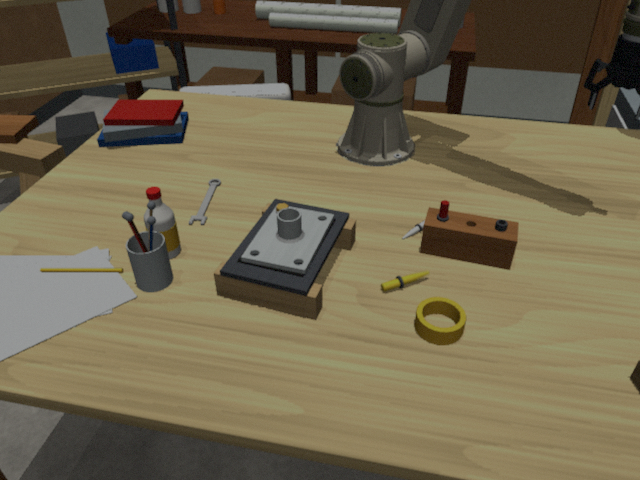

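The top view shows the red drift at (222,277) and the screw at (173,272), both in the stand. A yellow look-alike lies at (229,232) and a white one at (260,282). The brass bolt is at (366,255), so the pin hole is at (334,191). The scene view agrees. Next I'll move above the stand.

>>> jog_arm(moves=[{"slide": [-340,-208,-40]},{"slide": [-340,-208,-40]},{"slide": [-340,-208,-40]},{"slide": [-340,-208,-40]},{"slide": [-340,-208,-40]},{"slide": [-340,-208,-40]},{"slide": [-340,-208,-40]},{"slide": [-340,-208,-40]},{"slide": [-340,-208,-40]},{"slide": [-340,-208,-40]}])

```text
schema error: expected keys fingers, slide, angular
```

>>> jog_arm(moves=[{"slide": [0,0,0]},{"slide": [0,0,0]},{"slide": [0,0,0]}])

```text
schema error: expected keys fingers, slide, angular
```

```bash
cat > look.py <<'E'
from h import *
import sys
def look(name,targets,cam="wrist"):
    s=get_state();p=read_camera(cam);save(p,name)
    print(s["clock"],np.round(s["tcp_pos"],4),np.round(s["orientation"],4),np.round(s["wrist_force"],1),"gap",round(s["finger_gap"],4))
    for t in targets:
        for r in tip_of(t,p)[:2]: print(t,round(r["p"],2),np.round(r["point"],1),np.round(atz(p,r["point"],Z[t],s),4))
    return s,p
if __name__=="__main__": look(sys.argv[1],sys.argv[2].split(","))
E
python3 look.py w1 drift_grip,screw_head,rack
```

```text
1.8 [0.2073 0.5364 0.2423] [0.     0.1834 0.983  0.    ] [ 0.2 -0.  -0.3] gap 0.0853
```

>>> jog_arm(moves=[{"slide": [-340,-208,-40],"fingers": 0,"angular": [0,0,0]},{"slide": [-340,-208,-40],"fingers": 0,"angular": [0,0,0]},{"slide": [-340,-208,-40],"fingers": 0,"angular": [0,0,0]},{"slide": [-340,-208,-40],"fingers": 0,"angular": [0,0,0]},{"slide": [-340,-208,-40],"fingers": 0,"angular": [0,0,0]},{"slide": [-340,-208,-40],"fingers": 0,"angular": [0,0,0]},{"slide": [-340,-208,-40],"fingers": 0,"angular": [0,0,0]},{"slide": [-340,-208,-40],"fingers": 0,"angular": [0,0,0]},{"slide": [-340,-208,-40],"fingers": 0,"angular": [0,0,0]},{"slide": [-340,-208,-40],"fingers": 0,"angular": [0,0,0]}])

```text
clock: 2.83
tcp_pos: [0.4516, 0.2169, 0.2829]
orientation: [0.001, 0.185, 0.983, 0.0]
wrist_force: [0.4, 0.5, -0.5]
finger_gap: 0.0852
grip_force: 0.0
```

>>> jog_arm(moves=[{"slide": [0,0,0],"fingers": 0,"angular": [0,0,0]},{"slide": [0,0,0],"fingers": 0,"angular": [0,0,0]},{"slide": [0,0,0],"fingers": 0,"angular": [0,0,0]}])

```text
clock: 3.08
tcp_pos: [0.449, 0.22, 0.2822]
orientation: [-0.0, 0.184, 0.983, 0.0]
wrist_force: [-0.3, 0.4, -0.2]
finger_gap: 0.0851
grip_force: 0.0
```

```bash
python3 look.py w1 drift_grip,screw_head,rack
```

```text
3.0833 [0.449  0.22   0.2822] [-3.000e-04  1.835e-01  9.830e-01  1.000e-04] [-0.3  0.4 -0.2] gap 0.0851
drift_grip 0.91 [273.7 339. ] [0.5531 0.1404 0.1   ]
drift_grip 0.77 [286.2 217.3] [0.4421 0.1995 0.1   ]
screw_head 0.89 [412.5 175.7] [0.4508 0.3164 0.084 ]
rack 0.72 [339.4 179. ] [0.4456 0.2555 0.    ]
```

View pics/w1.png

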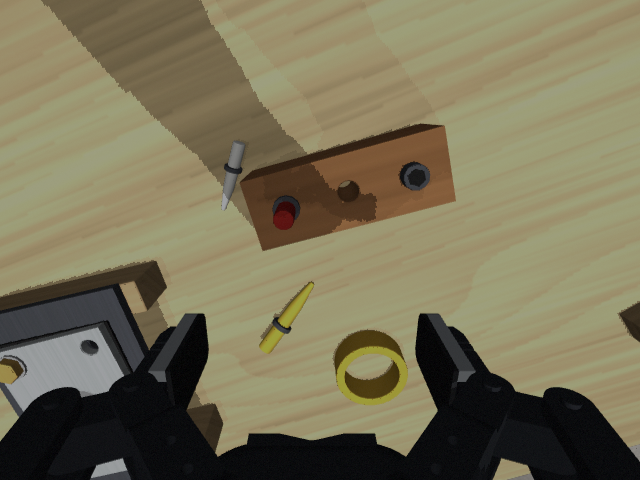

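The wrist view shows the drift's red grip at (284,214), standing in the stand, and the screw head at (415,177). The white and yellow look-alikes lie on the bench. Next I'll segment the red grip and compare it with the network's point.

```bash
cat > red.py <<'E'
from h import *
def red(p,s,z=.1):
    c=p["color"].astype(int); m=((c[:,:,0]>70)&(c[:,:,1]<c[:,:,0]*.3)&(c[:,:,2]<c[:,:,0]*.3)).astype(np.uint8)
    n,l,st,ce=cv2.connectedComponentsWithStats(m)
    out=[(st[i,4],ce[i],atz(p,ce[i],z,s)) for i in range(1,n) if st[i,4]>60]
    for o in out: print("red",o[0],np.round(o[1],1),np.round(o[2],4))
if __name__=="__main__":
    import sys; from look import look
    s,p=look(sys.argv[1],["drift_grip","screw_head"]); red(p,s)
    d=lambda q:np.round(rot(s["orientation"]).inv().apply(np.array(q)-s["tcp_pos"])*1000,1)
    print("tool delta to drift_grip guess", d([.4421,.1995,.1]))
E
python3 red.py w2
```

```text
3.2833 [0.4486 0.2208 0.2822] [-2.000e-04  1.823e-01  9.832e-01  0.000e+00] [ 0.1  0.6 -0. ] gap 0.0855
drift_grip 0.96 [286.3 212.4] [0.4377 0.202  0.1   ]
drift_grip 0.85 [235.6 156.5] [0.3781 0.1807 0.1   ]
screw_head 0.58 [412.  177.3] [0.4514 0.3164 0.084 ]
red 290 [282.1 220.3] [0.4431 0.1959 0.1   ]
tool delta to drift_grip guess [ -1.6 -22.2 182.2]
```

>>> jog_arm(moves=[{"slide": [2,-22,40],"fingers": 0,"angular": [0,0,0]},{"slide": [2,-22,80],"fingers": 0,"angular": [0,0,0]},{"slide": [2,-22,112],"fingers": 0,"angular": [0,0,0]},{"slide": [2,-22,112],"fingers": 0,"angular": [0,0,0]},{"slide": [2,-22,112],"fingers": 0,"angular": [0,0,0]},{"slide": [2,-22,112],"fingers": 0,"angular": [0,0,0]}])

```text
clock: 3.93
tcp_pos: [0.4407, 0.2006, 0.1721]
orientation: [0.001, 0.183, 0.983, 0.001]
wrist_force: [1.0, 0.7, 0.7]
finger_gap: 0.0852
grip_force: 0.0
```

```bash
sed -i 's/>70)&/>45)\&/' red.py; python3 red.py w3
```

```text
3.9333 [0.4407 0.2006 0.1721] [1.000e-03 1.831e-01 9.831e-01 5.000e-04] [1.  0.7 0.7] gap 0.0852
drift_grip 0.96 [235.  169.3] [0.3734 0.1826 0.1   ]
drift_grip 0.77 [284.8 400.2] [0.5284 0.1481 0.1   ]
screw_head 0.81 [493.3 209.4] [0.4531 0.3157 0.084 ]
red 1199 [306.7 265.4] [0.4404 0.1985 0.1   ]
tool delta to drift_grip guess [-1.5 -0.6 72.2]
```

View pics/w3.png

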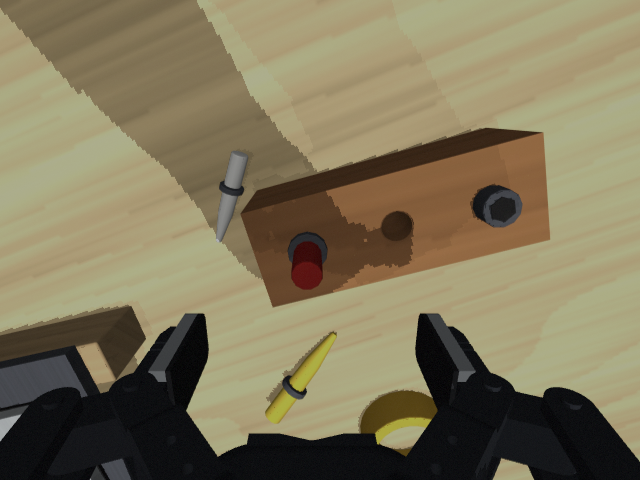

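The red grip's top disc is at (307,275) and its collar at (308,250), centred between the fingers. The network's best hit was the white look-alike, so I'm using the red centroid, (0.4404, 0.1985).

>>> jog_arm(moves=[{"slide": [-1,-2,38],"fingers": 0,"angular": [0,0,0]},{"slide": [-1,-2,70],"fingers": 0,"angular": [0,0,0]},{"slide": [-1,-2,76],"fingers": 0,"angular": [0,0,0]},{"slide": [-1,-2,76],"fingers": 0.3,"angular": [0,0,0]},{"slide": [-1,-2,76],"fingers": 1,"angular": [0,0,0]},{"slide": [-1,-2,76],"fingers": 1,"angular": [0,0,0]},{"slide": [-1,-2,76],"fingers": 1,"angular": [0,0,0]},{"slide": [-1,-2,76],"fingers": 1,"angular": [0,0,0]},{"slide": [-1,-2,76],"fingers": 1,"angular": [0,0,0]},{"slide": [-1,-2,76],"fingers": 1,"angular": [0,0,0]}], squeeze=80)

```text
clock: 4.92
tcp_pos: [0.4409, 0.198, 0.0958]
orientation: [0.001, 0.183, 0.983, 0.001]
wrist_force: [-1.4, -0.5, 6.4]
finger_gap: 0.0162
grip_force: 77.8
```

>>> jog_arm(moves=[{"slide": [0,0,-20],"fingers": 1,"angular": [0,0,0]},{"slide": [0,0,-50],"fingers": 1,"angular": [0,0,0]},{"slide": [0,0,-85],"fingers": 1,"angular": [0,0,0]},{"slide": [0,0,-120],"fingers": 1,"angular": [0,0,0]},{"slide": [0,0,-150],"fingers": 1,"angular": [0,0,0]},{"slide": [-20,-10,-165],"fingers": 1,"angular": [0,0,0]},{"slide": [-55,-25,-165],"fingers": 1,"angular": [0,0,0]},{"slide": [-90,-40,-165],"fingers": 1,"angular": [0,0,0]},{"slide": [-125,-55,-165],"fingers": 1,"angular": [0,0,0]},{"slide": [-160,-70,-165],"fingers": 1,"angular": [0,0,0]}])

```text
clock: 5.75
tcp_pos: [0.5648, 0.0736, 0.2598]
orientation: [0.0, 0.183, 0.983, 0.0]
wrist_force: [0.2, -0.6, -1.5]
finger_gap: 0.0163
grip_force: 78.4
```

>>> jog_arm(moves=[{"slide": [-35,-15,0],"fingers": 1,"angular": [0,0,0]},{"slide": [-70,-31,0],"fingers": 1,"angular": [0,0,0]},{"slide": [-103,-46,0],"fingers": 1,"angular": [0,0,0]},{"slide": [-123,-55,0],"fingers": 1,"angular": [0,0,0]},{"slide": [-123,-55,0],"fingers": 1,"angular": [0,0,0]},{"slide": [-123,-55,0],"fingers": 1,"angular": [0,0,0]},{"slide": [-123,-55,0],"fingers": 1,"angular": [0,0,0]}])

```text
clock: 6.33
tcp_pos: [0.6582, -0.0205, 0.2589]
orientation: [-0.001, 0.183, 0.983, 0.0]
wrist_force: [-0.3, 0.5, -1.9]
finger_gap: 0.016
grip_force: 78.4
```

```bash
python3 look.py f1 flange_pin_hole,base_pin_hole,flange_near_hole,base_near_hole,flange_far_hole,base_far_hole,flange,drift_grip
```

```text
6.3333 [ 0.6582 -0.0205  0.2589] [-8.000e-04  1.834e-01  9.830e-01  2.000e-04] [-0.3  0.5 -1.9] gap 0.016
flange_pin_hole 0.93 [256.8 230.1] [ 0.6507 -0.0678  0.085 ]
base_pin_hole 0.63 [260.9 228.2] [ 0.6534 -0.0669  0.072 ]
base_pin_hole 0.25 [312.2 336.2] [ 0.7756 -0.0643  0.072 ]
flange_near_hole 0.92 [166.4 255.5] [ 0.6434 -0.1522  0.085 ]
base_near_hole 0.94 [162.4 251.5] [ 0.6414 -0.1607  0.072 ]
base_near_hole 0.73 [93.7 77.3] [ 0.4912 -0.1404  0.072 ]
flange_far_hole 0.97 [195.9  41.9] [ 0.5012 -0.0509  0.085 ]
base_far_hole 0.69 [203.2  53.4] [ 0.5071 -0.0518  0.072 ]
drift_grip 0.83 [416.6  95.9] [0.5949 0.0871 0.1   ]
drift_grip 0.67 [313.  334.9] [ 0.7572 -0.0565  0.1   ]
```

View pics/f1.png

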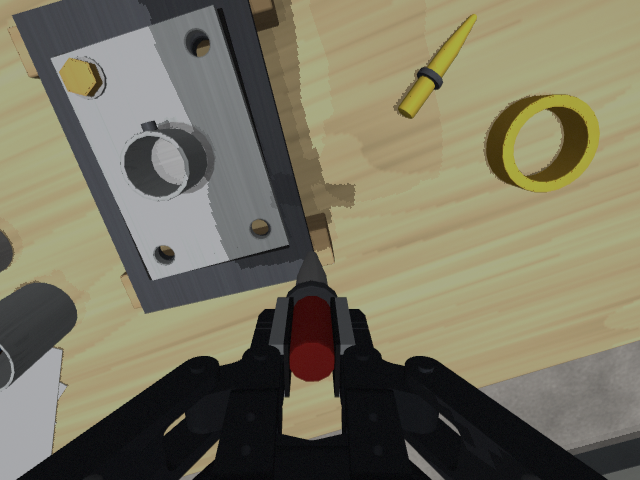

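The wrist view shows the flange holes at (260,228) for the pin, (165,254) near and (201,43) far, and the bolt at (82,77). The drift hangs upright in the pads. Next I'll fit a model of the base and flange to the edges.

```bash
cat > fit.py <<'E'
from h import *
from scipy.optimize import minimize
def pose(par):
    x,y,a,s=par; Rb=np.array([[np.cos(a),-np.sin(a)],[np.sin(a),np.cos(a)]]); Rf=np.array([[np.cos(a+s),-np.sin(a+s)],[np.sin(a+s),np.cos(a+s)]])
    b=lambda q:np.array([x,y])+np.asarray(q)@Rb.T
    bolt=b([-75,-45] and np.array([-.075,-.045]))
    f=lambda q:bolt+(np.asarray(q)-np.array([-.075,-.045]))@Rf.T
    return b,f
def rect(w,h,n=60):
    t=np.linspace(-1,1,n);o=np.ones(n)
    return np.vstack([np.c_[t*w,o*h],np.c_[t*w,-o*h],np.c_[o*w,t*h],np.c_[-o*w,t*h]])
th=np.linspace(0,2*np.pi,40,endpoint=False); C=np.c_[np.cos(th),np.sin(th)]*.009
H=dict(pin=[.075,.045],near=[.075,-.045],far=[-.075,.045])
def fit(p,s,x0,maskrow=290):
    g=cv2.cvtColor(p["color"],cv2.COLOR_RGB2GRAY); e=cv2.Canny(cv2.GaussianBlur(g,(3,3),0),30,80); e[maskrow:,200:]=0
    D=cv2.distanceTransform(255-e,cv2.DIST_L2,5)
    def pts(par):
        b,f=pose(par)
        L=[np.c_[b(rect(.132,.088)),np.full(240,.072)],np.c_[f(rect(.095,.065)),np.full(240,.085)]]
        for h in H.values(): L.append(np.repeat(np.c_[f(C+np.array(h)),np.full(40,.085)],2,0))
        return np.vstack(L)
    o,_=ray(p,(0,0),s)
    def pr(P): return np.array([proj(p,q,s) for q in P])
    def cost(v,cap):
        uv=pr(pts([v[0],v[1],v[2],v[3]])); ok=(uv[:,0]>0)&(uv[:,0]<639)&(uv[:,1]>0)&(uv[:,1]<479)&~((uv[:,1]>maskrow)&(uv[:,0]>200))
        u=uv[ok].astype(np.float32)
        return np.minimum(cv2.remap(D,u[:,:1],u[:,1:],cv2.INTER_LINEAR),cap).mean()
    x=np.array(x0)
    for cap in(15,6,3):
        r=minimize(cost,x,args=(cap,),method="Nelder-Mead",options=dict(initial_simplex=np.vstack([x,x+np.diag([.006,.006,.03,.02])]),xatol=1e-5,fatol=1e-4,maxiter=150)); x=r.x
    print("cost",r.fun,"x,y,yaw,swing",np.round(x,4))
    b,f=pose(x)
    for k,h in H.items(): print(k,"base",np.round(b(np.array(h)),4),"flange",np.round(f(np.array(h)),4))
    im=p["color"][:,:,::-1].copy()
    for u in pr(pts(x)): cv2.circle(im,(int(round(u[0])),int(round(u[1]))),0,(0,0,255),-1)
    return x,im
E
python3 - <<'E'
from fit import *
s=get_state();p=read_camera("wrist")
x,im=fit(p,s,[.573,-.107,.09,.035])
cv2.imwrite("pics/fit1.png",cv2.resize(im[0:330,0:340],None,fx=2.2,fy=1.8))
p=read_camera("top"); fit(p,s,x,480)
E
```

```text
cost 0.4603547155857086 x,y,yaw,swing [ 0.5729 -0.1043 -0.1233  0.0262]
pin base [ 0.6529 -0.0688] flange [ 0.651  -0.0647]
near base [ 0.6418 -0.1582] flange [ 0.6423 -0.1543]
far base [ 0.504  -0.0504] flange [ 0.5017 -0.0501]
cost 0.8183369040489197 x,y,yaw,swing [ 0.572  -0.1074 -0.1232  0.0249]
pin base [ 0.652 -0.072] flange [ 0.6502 -0.068 ]
near base [ 0.6409 -0.1613] flange [ 0.6413 -0.1576]
far base [ 0.5031 -0.0536] flange [ 0.5009 -0.0533]
```

View pics/fit1.png

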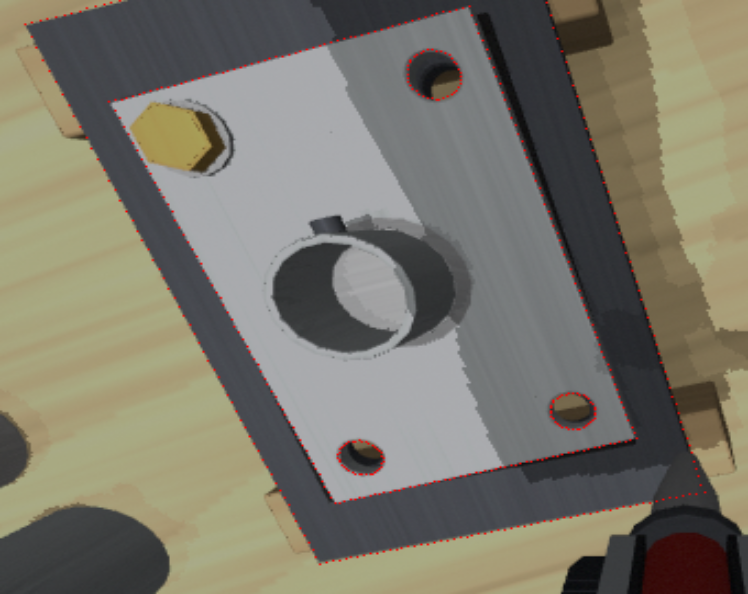

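The overlay follows the edges and holes closely, and the swing comes out at about 0.026 rad. The drift's tip shows at about (313,251), so I'll check the camera's calibration against it.

Run:
```python
from h import *
s=get_state();p=read_camera("wrist");M=rot(s["orientation"]);print(s["tcp_pos"])
w=lambda q:np.array(s["tcp_pos"])+M.apply(q)
print([np.round(proj(p,w([dx,dy,.0838]),s),1) for dx,dy in((0,0),(.0035,0),(0,.0035),(0,-.0035))])
print("collar edge",[np.round(proj(p,w([dx,dy,.0198]),s),1) for dx,dy in((.013,0),(0,.013),(0,-.013))])
print("grip top ctr",np.round(proj(p,w([0,0,-.0222]),s),1))
cv2.imwrite("pics/tip.png",cv2.resize(p["color"][230:400,250:380,::-1],None,fx=4.5,fy=3.5,interpolation=cv2.INTER_CUBIC))
```

```text
[ 0.6586931  -0.02061869  0.25946796]
[array([310.4, 257.6]), array([310.4, 252.4]), array([316. , 257.6]), array([304.8, 257.6])]
collar edge [array([309.9, 283.4]), array([338., 309.]), array([281.7, 308.9])]
grip top ctr [309.3 368.6]
```

View pics/tip.png

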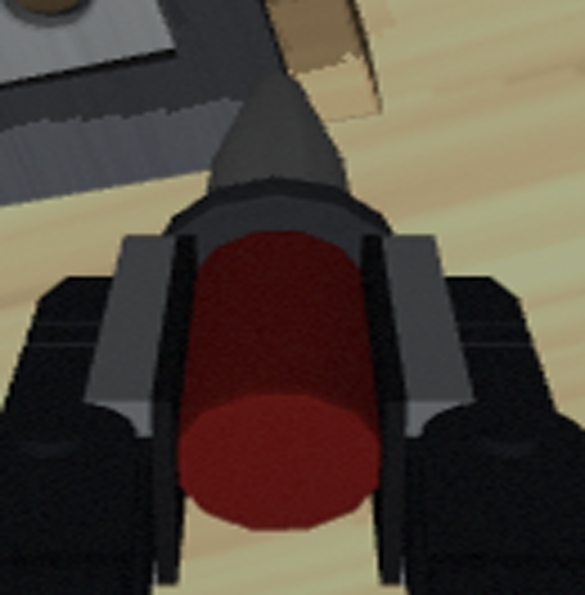

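>>> jog_arm(moves=[{"slide": [-6,-24,20],"fingers": 1,"angular": [0,0,0]},{"slide": [-11.5,-47,45],"fingers": 1,"angular": [0,0,0]},{"slide": [-11.5,-47,70],"fingers": 1,"angular": [0,0,0]},{"slide": [-11.5,-47,80],"fingers": 1,"angular": [0,0,0]},{"slide": [-11.5,-47,80],"fingers": 1,"angular": [0,0,0]},{"slide": [-11.5,-47,80],"fingers": 1,"angular": [0,0,0]},{"slide": [-11.5,-47,80],"fingers": 1,"angular": [0,0,0]}])

```text
clock: 7.52
tcp_pos: [0.6536, -0.0684, 0.181]
orientation: [0.001, 0.183, 0.983, 0.0]
wrist_force: [0.0, 0.6, -1.1]
finger_gap: 0.016
grip_force: 78.6
```

Run:
```python
from fit import *
s=get_state();p=read_camera("wrist");print(s["tcp_pos"],s["wrist_force"])
x,im=fit(p,s,[.573,-.1043,-.1233,.0262],250)
im=p["color"][:,:,::-1]
M=rot(s["orientation"]);w=lambda q:np.array(s["tcp_pos"])+M.apply(q)
print([np.round(proj(p,w([dx,dy,.0838]),s),1) for dx,dy in((0,0),(.0035,0))])
cv2.imwrite("pics/tip2.png",cv2.resize(im[170:300,230:390],None,fx=4,fy=4,interpolation=cv2.INTER_CUBIC))
```

```text
[ 0.6535508  -0.0683579   0.18100006] [ 0.04176462  0.57068748 -1.10139938]
cost 0.5427424907684326 x,y,yaw,swing [ 0.5727 -0.1046 -0.1262  0.0305]
pin base [ 0.6527 -0.0694] flange [ 0.6505 -0.0646]
near base [ 0.6414 -0.1587] flange [ 0.6419 -0.1542]
far base [ 0.5039 -0.0505] flange [ 0.5012 -0.0502]
[array([310.4, 257.6]), array([310.4, 252.4])]
```

View pics/tip2.png

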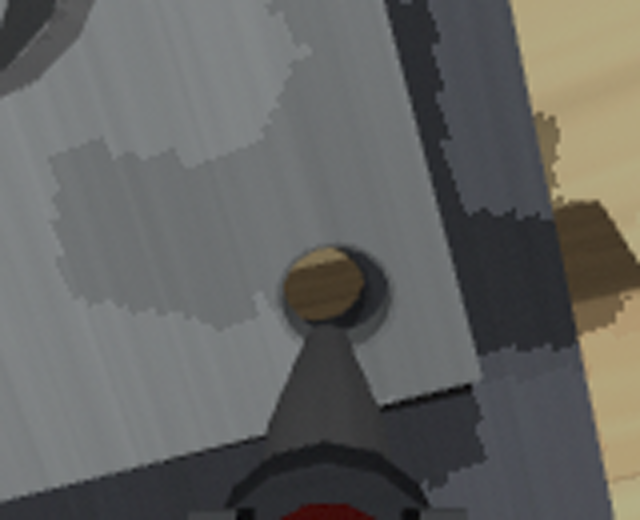

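The tip at about (312,257) is lined up just short of the flange hole at (314,244), as expected 12 mm above it. Next I'll lower it gently by feel.

>>> jog_arm(moves=[{"slide": [1,-1,4],"fingers": 1,"angular": [0,0,0]},{"slide": [1,-1,8],"fingers": 1,"angular": [0,0,0]},{"slide": [1,-1,11],"fingers": 1,"angular": [0,0,0]},{"slide": [1,-1,14],"fingers": 1,"angular": [0,0,0]},{"slide": [1,-1,17],"fingers": 1,"angular": [0,0,0]},{"slide": [1,-1,20],"fingers": 1,"angular": [0,0,0]},{"slide": [1,-1,20],"fingers": 1,"angular": [0,0,0]}], squeeze=100)

```text
clock: 8.15
tcp_pos: [0.6508, -0.0693, 0.1583]
orientation: [-0.001, 0.183, 0.983, 0.0]
wrist_force: [0.3, 1.1, -1.6]
finger_gap: 0.0156
grip_force: 97.5
```

>>> jog_arm(moves=[{"slide": [0,0,2],"fingers": 1,"angular": [0,0,0]},{"slide": [0,0,4],"fingers": 1,"angular": [0,0,0]},{"slide": [0,0,6],"fingers": 1,"angular": [0,0,0]},{"slide": [0,0,6],"fingers": 1,"angular": [0,0,0]}])

```text
clock: 8.48
tcp_pos: [0.6511, -0.0694, 0.1528]
orientation: [-0.0, 0.183, 0.983, 0.0]
wrist_force: [0.6, -0.2, -1.5]
finger_gap: 0.0159
grip_force: 97.5
```

>>> jog_arm(moves=[{"slide": [-0.5,-0.3,2],"fingers": 1,"angular": [0,0,0]},{"slide": [-1,-0.5,4],"fingers": 1,"angular": [0,0,0]},{"slide": [-1,-0.5,6],"fingers": 1,"angular": [0,0,0]},{"slide": [-1,-0.5,8],"fingers": 1,"angular": [0,0,0]},{"slide": [-1,-0.5,8],"fingers": 1,"angular": [0,0,0]}])

```text
clock: 8.9
tcp_pos: [0.6522, -0.0695, 0.145]
orientation: [0.0, 0.183, 0.983, 0.001]
wrist_force: [0.7, 3.1, -1.1]
finger_gap: 0.0157
grip_force: 97.5
```

>>> jog_arm(moves=[{"slide": [0,-0.4,2],"fingers": 1,"angular": [0,0,0]},{"slide": [-0.3,-0.7,4],"fingers": 1,"angular": [0,0,0]},{"slide": [-0.5,-1,6],"fingers": 1,"angular": [0,0,0]},{"slide": [-0.5,-1,6],"fingers": 1,"angular": [0,0,0]}])

```text
clock: 9.23
tcp_pos: [0.6523, -0.0693, 0.1396]
orientation: [0.0, 0.183, 0.983, 0.002]
wrist_force: [1.0, 8.4, 1.1]
finger_gap: 0.0156
grip_force: 98.0
```

>>> jog_arm(moves=[{"slide": [-0.2,-0.6,2],"fingers": 1,"angular": [0,0,0]},{"slide": [-0.4,-1.2,4],"fingers": 1,"angular": [0,0,0]},{"slide": [-0.5,-1.8,6],"fingers": 1,"angular": [0,0,0]},{"slide": [-0.5,-1.8,6],"fingers": 1,"angular": [0,0,0]}])

```text
clock: 9.57
tcp_pos: [0.6526, -0.0696, 0.1346]
orientation: [0.001, 0.182, 0.983, 0.003]
wrist_force: [0.7, 13.4, 5.2]
finger_gap: 0.0159
grip_force: 98.5
```

>>> jog_arm(moves=[{"slide": [0,-0.5,2],"fingers": 1,"angular": [0,0,0]},{"slide": [-0.2,-1,4],"fingers": 1,"angular": [0,0,0]},{"slide": [-0.3,-1.5,6],"fingers": 1,"angular": [0,0,0]},{"slide": [-0.3,-1.5,6],"fingers": 1,"angular": [0,0,0]}])

```text
clock: 9.9
tcp_pos: [0.6529, -0.0702, 0.1288]
orientation: [0.001, 0.182, 0.983, 0.004]
wrist_force: [2.3, 15.9, 6.5]
finger_gap: 0.0154
grip_force: 98.6
```

>>> jog_arm(moves=[{"slide": [0,-0.3,2],"fingers": 1,"angular": [0,0,0]},{"slide": [-0.2,-0.6,4],"fingers": 1,"angular": [0,0,0]},{"slide": [-0.3,-1,6],"fingers": 1,"angular": [0,0,0]},{"slide": [-0.3,-1,6],"fingers": 1,"angular": [0,0,0]}])

```text
clock: 10.23
tcp_pos: [0.6532, -0.0708, 0.1232]
orientation: [0.002, 0.182, 0.983, 0.005]
wrist_force: [1.8, 16.1, 7.5]
finger_gap: 0.0157
grip_force: 98.8
```

>>> jog_arm(moves=[{"slide": [0,-0.2,2],"fingers": 1,"angular": [0,0,0]},{"slide": [0,-0.3,4],"fingers": 1,"angular": [0,0,0]},{"slide": [0,-0.4,6],"fingers": 1,"angular": [0,0,0]},{"slide": [0,-0.4,6],"fingers": 1,"angular": [0,0,0]}])

```text
clock: 10.57
tcp_pos: [0.6535, -0.0711, 0.1177]
orientation: [0.002, 0.181, 0.983, 0.005]
wrist_force: [2.9, 16.9, 9.4]
finger_gap: 0.0157
grip_force: 98.8
```

>>> jog_arm(moves=[{"slide": [0,-0.2,2],"fingers": 1,"angular": [0,0,0]},{"slide": [0,-0.3,4],"fingers": 1,"angular": [0,0,0]},{"slide": [0,-0.4,5],"fingers": 1,"angular": [0,0,0]},{"slide": [0,-0.4,5],"fingers": 1,"angular": [0,0,0]}])

```text
clock: 10.9
tcp_pos: [0.6536, -0.0712, 0.1131]
orientation: [0.002, 0.181, 0.983, 0.005]
wrist_force: [2.4, 17.0, 10.9]
finger_gap: 0.0157
grip_force: 99.0
```

>>> jog_arm(moves=[{"slide": [0,-0.1,2],"fingers": 1,"angular": [0,0,0]},{"slide": [0,-0.2,4],"fingers": 1,"angular": [0,0,0]},{"slide": [0,-0.2,4],"fingers": 1,"angular": [0,0,0]},{"slide": [0,-0.2,4],"fingers": 1,"angular": [0,0,0]}])

```text
clock: 11.23
tcp_pos: [0.6536, -0.0712, 0.1091]
orientation: [0.003, 0.181, 0.983, 0.005]
wrist_force: [2.4, 18.5, 10.0]
finger_gap: 0.016
grip_force: 99.4
```

>>> jog_arm(moves=[{"slide": [0,0,2],"fingers": 1,"angular": [0,0,0]},{"slide": [0,0,3],"fingers": 1,"angular": [0,0,0]},{"slide": [0,0,4],"fingers": 1,"angular": [0,0,0]},{"slide": [0,0,5],"fingers": 1,"angular": [0,0,0]},{"slide": [0,0,5],"fingers": 1,"angular": [0,0,0]}])

```text
clock: 11.65
tcp_pos: [0.6538, -0.0712, 0.1049]
orientation: [0.003, 0.181, 0.983, 0.005]
wrist_force: [0.5, 18.8, 14.6]
finger_gap: 0.0154
grip_force: 99.9
```

>>> jog_arm(moves=[{"slide": [0,0,0.5],"fingers": 1,"angular": [0.3,0.1,0]},{"slide": [0,0,1],"fingers": 1,"angular": [0.5,0.2,0]},{"slide": [0,0,1.5],"fingers": 1,"angular": [0.5,0.2,0]},{"slide": [0,0,1.5],"fingers": 1,"angular": [0.5,0.2,0]}])

```text
clock: 11.98
tcp_pos: [0.654, -0.0711, 0.1048]
orientation: [0.001, 0.181, 0.983, 0.001]
wrist_force: [-1.3, 20.0, 21.6]
finger_gap: 0.0158
grip_force: 100.6
```

>>> jog_arm(moves=[{"slide": [0,0.8,0.4],"fingers": 1,"angular": [0,0,0]},{"slide": [0,1.6,0.6],"fingers": 1,"angular": [0,0,0]},{"slide": [0,2.2,0.7],"fingers": 1,"angular": [0,0,0]},{"slide": [0,2.2,0.7],"fingers": 1,"angular": [0,0,0]}])

```text
clock: 12.32
tcp_pos: [0.654, -0.0709, 0.1047]
orientation: [0.001, 0.182, 0.983, -0.001]
wrist_force: [-4.7, 15.4, 24.1]
finger_gap: 0.0156
grip_force: 101.0
```

>>> jog_arm(moves=[{"slide": [0,1,0],"fingers": 1,"angular": [0,0,0]},{"slide": [0,2,0],"fingers": 1,"angular": [0,0,0]},{"slide": [-0.5,3,0],"fingers": 1,"angular": [0,0,0]},{"slide": [-0.5,3,0],"fingers": 1,"angular": [0,0,0]}])

```text
clock: 12.65
tcp_pos: [0.6542, -0.0706, 0.1047]
orientation: [-0.0, 0.183, 0.983, -0.003]
wrist_force: [-9.5, 8.0, 27.5]
finger_gap: 0.0156
grip_force: 101.2
```

>>> jog_arm(moves=[{"slide": [1,1,0],"fingers": 1,"angular": [0,0,0]},{"slide": [2,2,0],"fingers": 1,"angular": [0,0,0]},{"slide": [2,2,0],"fingers": 1,"angular": [0,0,0]}])

```text
clock: 12.9
tcp_pos: [0.6541, -0.0704, 0.1047]
orientation: [0.001, 0.183, 0.983, -0.005]
wrist_force: [-6.6, 1.5, 23.8]
finger_gap: 0.0155
grip_force: 100.5
```

>>> jog_arm(moves=[{"slide": [0,0,0],"fingers": 0.7,"angular": [0,0,0]},{"slide": [0,0,-1],"fingers": 0.5,"angular": [0,0,0]},{"slide": [0,0,-2],"fingers": 0.3,"angular": [0,0,0]},{"slide": [0,0,-2],"fingers": 0.2,"angular": [0,0,0]},{"slide": [0,0,-2],"fingers": 0.2,"angular": [0,0,0]},{"slide": [0,0,-20],"fingers": 0.2,"angular": [0,0,0]},{"slide": [0,0,-50],"fingers": 0.1,"angular": [0,0,0]},{"slide": [0,0,-85],"fingers": 0,"angular": [0,0,0]},{"slide": [0,0,-120],"fingers": 0,"angular": [0,0,0]},{"slide": [0,0,-120],"fingers": 0,"angular": [0,0,0]}])

```text
clock: 13.73
tcp_pos: [0.6563, -0.0694, 0.2267]
orientation: [0.003, 0.183, 0.983, -0.004]
wrist_force: [0.6, 0.4, 0.4]
finger_gap: 0.0854
grip_force: 0.0
```

Run:
```python
from fit import *
s=get_state();p=read_camera("wrist");print(s["clock"],s["tcp_pos"],s["orientation"],s["wrist_force"])
x,im=fit(p,s,[.5727,-.1046,-.1262,0.003],300)
cv2.imwrite("pics/seat.png",im)
q=read_camera("scene");cv2.imwrite("pics/both.png",np.hstack([cv2.resize(im,(400,300)),cv2.resize(q["color"][190:310,210:370,::-1],(400,300))]))
```

```text
13.7333 [ 0.65631223 -0.06937107  0.22673188] [ 0.00308408  0.18335198  0.98303306 -0.00430667] [0.57237593 0.40173995 0.37993553]
cost 0.9361557960510254 x,y,yaw,swing [ 0.573  -0.1047 -0.1266  0.0062]
pin base [ 0.653  -0.0695] flange [ 0.6526 -0.0685]
near base [ 0.6417 -0.1588] flange [ 0.6418 -0.1578]
far base [ 0.5042 -0.0505] flange [ 0.5037 -0.0505]
```

View pics/both.png

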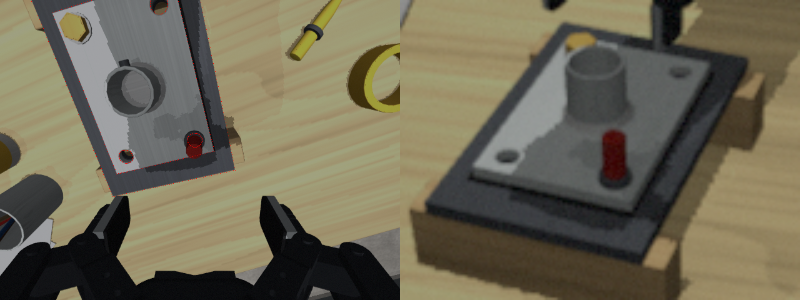

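The left half shows the red drift at (195,140) with its collar on the flange, and the model edges fit with almost no swing. The right half shows it standing upright and flush. Next is the screw.

>>> jog_arm(moves=[{"slide": [30,26,-10],"fingers": 0,"angular": [-0.5,-0.2,0]},{"slide": [60,52,-10],"fingers": 0,"angular": [-0.5,-0.2,0]},{"slide": [90,78,-10],"fingers": 0,"angular": [-0.5,-0.2,0]},{"slide": [120,104,-10],"fingers": 0,"angular": [-0.5,-0.2,0]},{"slide": [150,130,-10],"fingers": 0,"angular": [-0.5,-0.2,0]},{"slide": [180,156,-10],"fingers": 0,"angular": [-0.5,-0.2,0]},{"slide": [210,182,-10],"fingers": 0,"angular": [-0.5,-0.2,0]},{"slide": [240,208,-10],"fingers": 0,"angular": [-0.5,-0.2,0]},{"slide": [270,234,-10],"fingers": 0,"angular": [-0.5,-0.2,0]},{"slide": [300,260,-5],"fingers": 0,"angular": [-0.5,-0.2,0]}])

```text
clock: 14.67
tcp_pos: [0.4656, 0.2833, 0.2217]
orientation: [-0.001, 0.183, 0.983, -0.0]
wrist_force: [0.8, 0.5, -0.1]
finger_gap: 0.0855
grip_force: 0.0
```

>>> jog_arm(moves=[{"slide": [28,24,0],"fingers": 0,"angular": [0,0,0]},{"slide": [28,24,20],"fingers": 0,"angular": [0,0,0]},{"slide": [28,24,50],"fingers": 0,"angular": [0,0,0]},{"slide": [28,24,70],"fingers": 0,"angular": [0,0,0]},{"slide": [28,24,70],"fingers": 0,"angular": [0,0,0]},{"slide": [28,24,70],"fingers": 0,"angular": [0,0,0]}])

```text
clock: 15.17
tcp_pos: [0.4479, 0.3137, 0.1506]
orientation: [-0.002, 0.183, 0.983, -0.002]
wrist_force: [0.3, -0.4, 0.4]
finger_gap: 0.0854
grip_force: 0.0
```

```bash
python3 look.py s1 screw_head; python3 look.py s2 screw_head,rack
```

```text
15.1667 [0.4479 0.3137 0.1506] [-0.0022  0.1833  0.9831 -0.0017] [ 0.3 -0.4  0.4] gap 0.0854
screw_head 0.68 [318.4 271.7] [0.4511 0.3173 0.084 ]
15.2667 [0.4501 0.3145 0.1533] [1.000e-04 1.836e-01 9.830e-01 1.000e-04] [-0.3 -0.5 -0. ] gap 0.0853
screw_head 0.9 [316.8 267.3] [0.4518 0.318  0.084 ]
```

View pics/s1.png

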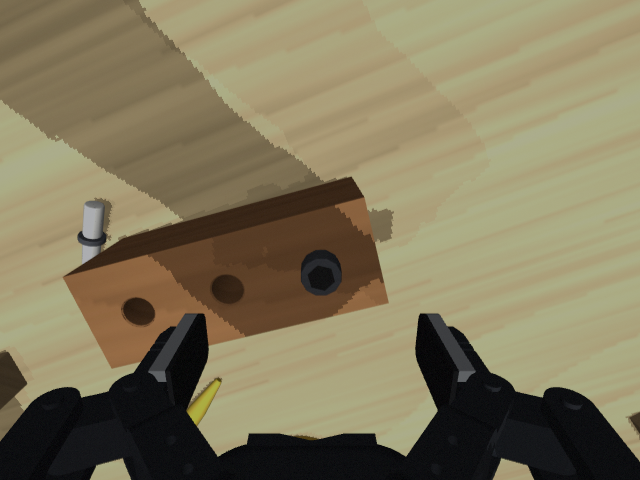

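The screw head is at (321,272), roughly centred between the fingers. Next I'll descend and grasp it.

>>> jog_arm(moves=[{"slide": [-1.5,2.5,32],"fingers": 0,"angular": [0,0,0]},{"slide": [-1.5,2.5,58],"fingers": 0,"angular": [0,0,0]},{"slide": [-1.5,2.5,63],"fingers": 0,"angular": [0,0,0]},{"slide": [-1.5,2.5,63],"fingers": 0.3,"angular": [0,0,0]},{"slide": [-1.5,2.5,63],"fingers": 1,"angular": [0,0,0]},{"slide": [-1.5,2.5,63],"fingers": 1,"angular": [0,0,0]},{"slide": [-1.5,2.5,63],"fingers": 1,"angular": [0,0,0]},{"slide": [-1.5,2.5,63],"fingers": 1,"angular": [0,0,0]},{"slide": [-1.5,2.5,63],"fingers": 1,"angular": [0,0,0]},{"slide": [-1.5,2.5,63],"fingers": 1,"angular": [0,0,0]}], squeeze=50)

```text
clock: 16.25
tcp_pos: [0.4529, 0.3169, 0.0915]
orientation: [0.001, 0.183, 0.983, 0.001]
wrist_force: [-1.5, -0.1, 5.1]
finger_gap: 0.0215
grip_force: 48.7
```

>>> jog_arm(moves=[{"slide": [0,0,-20],"fingers": 1,"angular": [0,0,0]},{"slide": [0,0,-55],"fingers": 1,"angular": [0,0,0]},{"slide": [0,0,-90],"fingers": 1,"angular": [0,0,0]},{"slide": [-5,-10,-120],"fingers": 1,"angular": [0,0,0]},{"slide": [-20,-36,-130],"fingers": 1,"angular": [0,0,0]},{"slide": [-36,-67,-130],"fingers": 1,"angular": [0,0,0]},{"slide": [-53,-98,-130],"fingers": 1,"angular": [0,0,0]},{"slide": [-70,-129,-130],"fingers": 1,"angular": [0,0,0]},{"slide": [-88,-160,-130],"fingers": 1,"angular": [0,0,0]},{"slide": [-105,-190,-130],"fingers": 1,"angular": [0,0,0]}])

```text
clock: 17.08
tcp_pos: [0.4814, 0.0997, 0.2205]
orientation: [0.001, 0.183, 0.983, 0.0]
wrist_force: [0.5, 0.8, -1.5]
finger_gap: 0.0212
grip_force: 49.8
```

>>> jog_arm(moves=[{"slide": [-17,-31,0],"fingers": 1,"angular": [0,0,0]},{"slide": [-34,-62,0],"fingers": 1,"angular": [0,0,0]},{"slide": [-51,-93,0],"fingers": 1,"angular": [0,0,0]},{"slide": [-68,-120,0],"fingers": 1,"angular": [0,0,0]},{"slide": [-76,-136,20],"fingers": 1,"angular": [0,0,0]},{"slide": [-76,-136,45],"fingers": 1,"angular": [0,0,0]},{"slide": [-76,-136,60],"fingers": 1,"angular": [0,0,0]},{"slide": [-76,-136,60],"fingers": 1,"angular": [0,0,0]},{"slide": [-76,-136,60],"fingers": 1,"angular": [0,0,0]}])

```text
clock: 17.83
tcp_pos: [0.5026, -0.0529, 0.1596]
orientation: [-0.001, 0.183, 0.983, 0.0]
wrist_force: [0.8, -0.2, -0.7]
finger_gap: 0.0211
grip_force: 49.7
```

Run:
```python
from fit import *
s=get_state();p=read_camera("wrist");print(s["clock"],s["tcp_pos"],s["orientation"],s["wrist_force"],s["finger_gap"])
M=rot(s["orientation"]);w=lambda q:np.array(s["tcp_pos"])+M.apply(q)
print("shank end edge/ctr",[np.round(proj(p,w([dx,0,.0605]),s),1) for dx in(0,.006)])
for t in("flange_far_hole","base_far_hole"):
  for r in tip_of(t,p)[:1]: print(t,r["p"],r["point"],atz(p,r["point"],Z[t],s))
im=p["color"][:,:,::-1]
cv2.imwrite("pics/scr.png",cv2.resize(im[160:340,210:420],None,fx=3.3,fy=3.3,interpolation=cv2.INTER_CUBIC))
```

```text
17.8333 [ 0.50259848 -0.05287532  0.15959368] [-8.79663503e-04  1.83459756e-01  9.83026818e-01  1.41664207e-04] [ 0.79393984 -0.20389736 -0.7250767 ] 0.021087192371976485
shank end edge/ctr [array([310.2, 272.9]), array([310.2, 263. ])]
flange_far_hole 0.82 [316.6, 263.7] [ 0.50409062 -0.04940264  0.085     ]
base_far_hole 0.8 [317.9, 258.6] [ 0.50620632 -0.0491502   0.072     ]
```

View pics/scr.png

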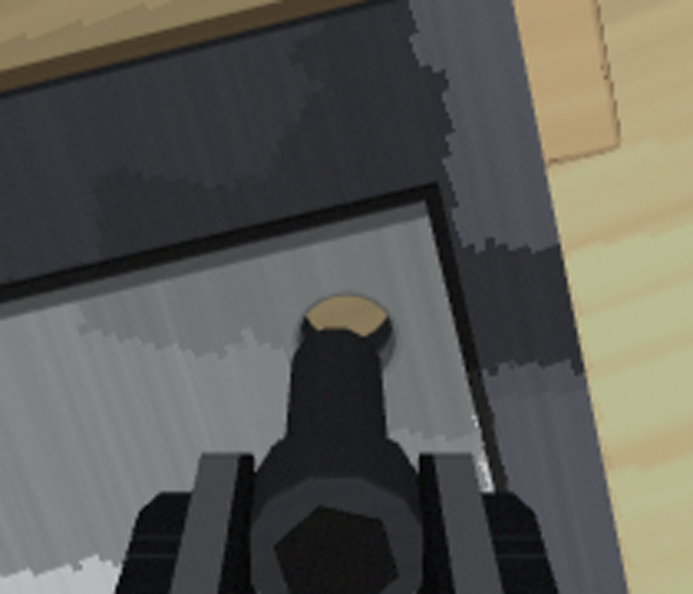

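The shank end's near edge is at (311.5,259), and the hole's rim has its top at (315,249). Next I'll work out the offset from those points and a model fit.

Run:
```python
from fit import *
s=get_state();p=read_camera("wrist");print(s["tcp_pos"],s["orientation"])
M=rot(s["orientation"]);t=lambda q:np.round(M.inv().apply(q-np.array(s["tcp_pos"]))*1000,1)
print("tip edge (x=+6)",t(atz(p,(311.5,259.4),s["tcp_pos"][2]-.0605,s)))
print("hole top edge (x=+9)",t(atz(p,(315.2,249.4),.085,s)),"left/right",t(atz(p,(301.5,261),.085,s)),t(atz(p,(328.8,261),.085,s)))
x,im=fit(p,s,[.573,-.1047,-.1266,.003],260)
b,f=pose(x);print([t(np.append(g(np.array(H["far"])),z)) for g,z in((b,.072),(f,.085))])
```

```text
[ 0.50428521 -0.05288808  0.16135118] [ 1.28869451e-03  1.83028694e-01  9.83106725e-01 -6.13889816e-05]
tip edge (x=+6) [ 8.2  0.7 60.5]
hole top edge (x=+9) [ 8.3  2.9 76.3] left/right [ 0.8 -5.4 76.3] [ 0.8 11.2 76.4]
cost 0.7197670936584473 x,y,yaw,swing [ 0.5731 -0.1046 -0.1283  0.0097]
pin base [ 0.6532 -0.0696] flange [ 0.6525 -0.068 ]
near base [ 0.6417 -0.1588] flange [ 0.6419 -0.1574]
far base [ 0.5044 -0.0504] flange [ 0.5036 -0.0503]
[array([ 1. ,  2.4, 89.3]), array([ 1.8,  2.1, 76.3])]
```

>>> jog_arm(moves=[{"slide": [-2,2,4],"fingers": 1,"angular": [0,0,0]},{"slide": [-2,2,8],"fingers": 1,"angular": [0,0,0]},{"slide": [-2,2,11],"fingers": 1,"angular": [0,0,0]},{"slide": [-2,2,14],"fingers": 1,"angular": [0,0,0]},{"slide": [-2,2,16],"fingers": 1,"angular": [0,0,0]},{"slide": [-2,2,18],"fingers": 1,"angular": [0,0,0]},{"slide": [-2,2,20],"fingers": 1,"angular": [0,0,0]},{"slide": [-2,2,20],"fingers": 1,"angular": [0,0,0]}])

```text
clock: 18.7
tcp_pos: [0.5056, -0.0518, 0.1393]
orientation: [-0.0, 0.183, 0.983, 0.0]
wrist_force: [-0.3, 0.0, -2.3]
finger_gap: 0.0213
grip_force: 49.7
```

>>> jog_arm(moves=[{"slide": [0,0,2],"fingers": 1,"angular": [0,0,0]},{"slide": [0,0,4],"fingers": 1,"angular": [0,0,0]},{"slide": [0,0,6],"fingers": 1,"angular": [0,0,0]},{"slide": [0,0,8],"fingers": 1,"angular": [0,0,0]},{"slide": [0,0,10],"fingers": 1,"angular": [0,0,0]},{"slide": [0,0,10],"fingers": 1,"angular": [0,0,0]}])

```text
clock: 19.2
tcp_pos: [0.5056, -0.0518, 0.1293]
orientation: [-0.0, 0.183, 0.983, 0.0]
wrist_force: [0.2, 0.1, -1.0]
finger_gap: 0.0218
grip_force: 49.7
```

>>> jog_arm(moves=[{"slide": [0,0,4],"fingers": 1,"angular": [0,0,0]},{"slide": [0,0,8],"fingers": 1,"angular": [0,0,0]},{"slide": [0,0,12],"fingers": 1,"angular": [0,0,0]},{"slide": [0,0,16],"fingers": 1,"angular": [0,0,0]},{"slide": [0,0,20],"fingers": 1,"angular": [0,0,0]},{"slide": [0,0,24],"fingers": 1,"angular": [0,0,0]},{"slide": [0,0,24],"fingers": 1,"angular": [0,0,0]}])

```text
clock: 19.78
tcp_pos: [0.5053, -0.0517, 0.1048]
orientation: [-0.001, 0.183, 0.983, 0.0]
wrist_force: [0.0, 0.1, -1.8]
finger_gap: 0.0217
grip_force: 49.8
```

>>> jog_arm(moves=[{"slide": [0,0,1.5],"fingers": 1,"angular": [0,0,0]},{"slide": [0,0,3],"fingers": 1,"angular": [0,0,0]},{"slide": [0,0,4],"fingers": 1,"angular": [0,0,0]},{"slide": [0,0,4.5],"fingers": 1,"angular": [0,0,0]},{"slide": [0,0,4.5],"fingers": 1,"angular": [0,0,0]}])

```text
clock: 20.2
tcp_pos: [0.5059, -0.0518, 0.1013]
orientation: [0.0, 0.183, 0.983, 0.0]
wrist_force: [-0.6, -0.0, -1.2]
finger_gap: 0.0213
grip_force: 49.8
```

>>> jog_arm(moves=[{"slide": [0,0,0.5],"fingers": 1,"angular": [0,0,0]},{"slide": [0,0,1],"fingers": 1,"angular": [0,0,0]},{"slide": [0,0,1.5],"fingers": 1,"angular": [0,0,0]},{"slide": [0,0,1.5],"fingers": 1,"angular": [0,0,0]}])

```text
clock: 20.53
tcp_pos: [0.506, -0.0518, 0.1005]
orientation: [0.0, 0.183, 0.983, -0.0]
wrist_force: [-1.7, 0.6, 4.7]
finger_gap: 0.0215
grip_force: 50.4
```

>>> jog_arm(moves=[{"slide": [0,0,0],"fingers": 0.7,"angular": [0,0,0]},{"slide": [0,0,0],"fingers": 0.5,"angular": [0,0,0]},{"slide": [0,0,-1],"fingers": 0.4,"angular": [0,0,0]},{"slide": [0,0,-2],"fingers": 0.4,"angular": [0,0,0]},{"slide": [0,0,-2],"fingers": 0.4,"angular": [0,0,0]},{"slide": [0,0,-20],"fingers": 0.4,"angular": [0,0,0]},{"slide": [0,0,-50],"fingers": 0.3,"angular": [0,0,0]},{"slide": [0,0,-85],"fingers": 0.2,"angular": [0,0,0]},{"slide": [0,0,-120],"fingers": 0,"angular": [0,0,0]},{"slide": [-60,0,-140],"fingers": 0,"angular": [0,0,0]}])

```text
clock: 21.37
tcp_pos: [0.5397, -0.0642, 0.2391]
orientation: [0.001, 0.183, 0.983, 0.0]
wrist_force: [0.7, 0.9, -0.2]
finger_gap: 0.0855
grip_force: 0.0
```

>>> jog_arm(moves=[{"slide": [0,0,0],"fingers": 0,"angular": [0,0,0]},{"slide": [0,0,0],"fingers": 0,"angular": [0,0,0]},{"slide": [0,0,0],"fingers": 0,"angular": [0,0,0]}])

```text
clock: 21.62
tcp_pos: [0.5424, -0.066, 0.2323]
orientation: [-0.001, 0.183, 0.983, 0.0]
wrist_force: [-0.7, -0.7, 0.3]
finger_gap: 0.0855
grip_force: 0.0
```

Run:
```python
from h import *
p=read_camera("wrist");q=read_camera("scene");print(get_state()["clock"])
cv2.imwrite("pics/end.png",np.hstack([cv2.resize(p["color"][:,:,::-1],(400,300)),cv2.resize(q["color"][190:310,210:370,::-1],(400,300),interpolation=cv2.INTER_CUBIC)]))
```

```text
21.7167
```

View pics/end.png

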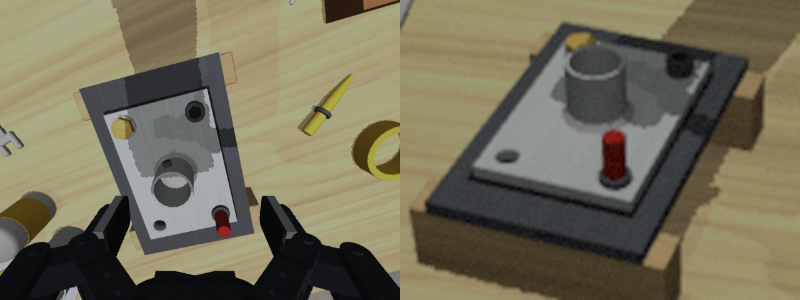

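Both halves show the screw head flush on the flange, at (195,110) on the left and (680,63) on the right. The drift stands seated, and nothing else has moved.

```bash
python3 -c "
from workcell import *
print(hand_in())"
```

```text
the job is handed in; nothing more can be done
None
```

The drift is pressed home with its collar flush on the flange, and the cap screw then went through the far corner hole until its head sat flush; I let go and handed the job in at about 22 s, with no verdict returned.

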